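Hold the detergent spout out over a funnelled jar

ROBOT

A 6-joint arm with a two-finger parallel gripper is mounted at the origin on the work surface. World frame = base frame: x ahead of the robot, y to its left, z up, the work surface at z = 0. Lengths are in m, angles in rad, forces in N, time in s.
With the tool pointing down it reaches from about 0.25 to 0.775 m from the base axis. Payload 4 kg.
Tool frame: the origin (TCP) lies on the centre line of the jaws, within the pads' length; the fingertips stand tip_extent ahead of it and the grasp point (between the pads) is the TCP (tip_extent is the distance from the TCP to the fingertips, in m); z points along the fingers, x is the direction in which the jaws open and shut, and the axes are right-handed (so a half turn about z gives the same grasp; the last joint's range is limited). The gripper opens to 85 mm and grips with 20 to 120 N. Pads are 22 mm wide; open, the fingers measure 114 mm over their backs; the gripper's body (76 mm by 85 mm) begins 54 mm behind the grasp point. The pads swing forward as they close: fully open they stand 13 mm farther back than shut.
Start: joints at [-1.293, 0.087, 1.371, -0, 1.684, -0.103], TCP at [0.204, -0.511, 0.25] pointing down, gripper open.
Joint ranges: [-3.1, 3.1], [-0.76, 2.03], [0.27, 2.55], [-1.08, 4.22], [0.17, 2.65], [-2.57, 2.57]. Speed limits (rad/s): [2.79, 2.79, 3.14, 3.14, 3.14, 3.14].

INTERFACE

Orientations are given as a 3x3 rotation matrix whose columns are the frame's x, y, z axes.
In Python, from workcell import * gives the robot as it stands.
- The arm moves only by the tool move_arm, never from a script. Its argument "commands" is a list that holds one entry, the list of rows, each a list of 7 numbers: the shift along the tool's x, y, z in m, then the turn, a rotation vector about the tool's x, y, z in rad, then the finger opening in m, from 0 to 0.0854. In form: [[[dx, dy, dz, ax, ay, az, gripper], ...]]. A call has 1 to 5 rows; each row is the pose to reach, as a shift and turn from the pose commanded when the call began, along the tool's axes at that moment; what a row does not reach only later rows make up. A row lasts 1/12 s, in which the tool goes at most 41.7 mm and 7.16 degrees, less where a joint would pass 70% of its speed; a pose out of reach is approached as far as the arm can. A call with a gripper value outside its range is refused whole. The fingers move at their own pace and stop on an object; the grip force is fixed at half the most. Time passes only in rows, so rows that repeat a pose let the fingers close. It gives the time, the measured TCP pose, the force and the opening at its end, in the units of the state.
- sense(): the state, without advancing time (a new reading comes with each control period).
- read_camera(name): name is "scene" or "top" or "wrist"; returns a dict with "image" (400x640x3 uint8, blue, green, red), "range_z" (400x640 float32, m along the optical axis (not along the pixel's ray), 0 where there is no reading), "K" (3x3 intrinsics, pixels), "rvec" (rotation vector, rad) and "tvec" (3), from world to camera coordinates, as OpenCV has them; the wrist camera has in their place "T_tool_cam" (4x4, takes a point from camera to tool coordinates, whose origin is the TCP and whose axes are the tool frame's). Camera axes: x right, y down, z forward; pixel columns grow to the right and rows downward; lengths in m; the calibration is good to about 2 mm. The wrist camera is an equidistant fisheye: a pixel r from the principal point sees the ray r / f radians off the axis. A picture is of the moment at which its call begins: read the wrist's pose just before it.
- finish_job(): hands the job in, once; it reports no verdict.
The state is a dict: "t": time; "joint_pos": joint angles; "qd": joint speeds; "tau": joint torques, N m; "position": TCP position; "ee_rot": TCP orientation; "contact_force": force on the tool from outside, world axes, zero at the start; "torque": the same for the moment, N m; "gripper_width": finger opening in m.
Only numpy, scipy, OpenCV 4.12 (cv2) and the standard library are available. Lean on these libraries where they do the work, as an engineer would, in place of code of your own. Each camera call takes 0.05 s, during which the arm holds its last target. There are 200 camera calls.

TASK

Get the refill jar ready for filling: set the funnel from the wooden drainer upright and fully home in the neck of the jar that stands on the dispenser's tray, and let go of it. Then squeeze in the release button on the side of the dispenser's spout handle and, keeping it squeezed, pull the spout straight out past its first stop to the second, all the way out, so that its outlet is over the funnel. Finish while holding the handle there, button still in (the spout is sprung and runs back if let go); do not shift the jar, and leave the other things where they stand.

Things in the scene. Friction and masses are not known exactly. Their poses are not given: they have to be found in the camera images.
- funnel: White funnel, 66 mm tall, 50 g, upright in one of the drainer's two holes (either one). Origin: centre of the stem's lower tip; z up its axis. Stem tapers from 13 mm diameter at the tip to 22 mm at 30 mm; there a flat shoulder of 33 mm; cone widens to 56 mm at 50 mm; straight rim band, 56 mm outside, from 50 to 66 mm: grip across it from above, pads about 58 mm above the origin.
- jar: Amber glass jar, loose, 0.6 kg, on the tray 225 mm out from the tank front, below the outlet's place at the second stop. Origin: centre of its underside; z up. Body 72 mm diameter to 66 mm height, shoulder to 78 mm, neck 35 mm outside, 24 mm inside, rim at 115 mm, 37 mm deep. A funnel fully home rests with its shoulder flat on the rim, its stem tip 85 mm above the jar's origin.
- dispenser: Fixed detergent dispenser, at the left: grey tray 440 x 110 x 10 mm, reaching 280 mm out from the front; white tank 160 x 200 mm on a column, from 160 to 330 mm high, cap on top; steel telescoping spout from its front at 210 mm height. Origin: on the counter below the middle of the tank's front face. x points from the front face back into the tank, so the spout pulls out level along -x; z up.
- spout_grip (a point): Where to grip the spout's handle: its middle, 214 mm above the counter, level with the button; 85 mm out from the tank front at home, moves with the spout. Handle: grey block at the spout's end, 30 mm along the spout, 34 mm across, 44 mm tall (190 to 234 mm above the counter). Axes as the dispenser's. Grip from above, fingers closing across the spout (along y), one pad over the button.
- button_face (a point): Centre of the release button's outer face: round, grey, 18 mm diameter, 8 mm proud of the handle's side that looks to the dispenser's -y. Moves with the spout; axes as the dispenser's. Handle and button together are 42 mm across, 36 mm with the button in.
- outlet (a point): Lower end of the short outlet tube (16 mm diameter) below the handle, 170 mm above the counter, straight below the spout_grip point. The rim of the seated funnel is 9 mm below it at the second stop.
- spout (a joint): How far the spout is out, m: 0 home (start), 0.07 first stop, 0.14 second stop (end of travel). A spring pulls it back, 3 N at home to 6 N at the second stop. With the button out it is locked at home and catches at the first stop; nothing catches it at the second stop: with the button let out it runs back to the first stop.
- button (a joint): How far the button is pressed in, m: 0 out, 0.006 fully in; it frees the spout from 0.004 on. A spring: 2 N to start, 5 N fully in.
- drainer: Wooden block 170 x 75 x 45 mm on the counter, heavy, at the right, with two square 27 mm holes 45 mm either side of its middle along its x axis, holding the funnel and the stopper. Origin: centre of its underside.
- stopper: Cork stopper with a round wooden head of 34 mm diameter, 59 mm long in all, in the other hole of the drainer. Leave alone. Origin: lower tip centre.
- cup: Small white measuring cup, 48 mm diameter, 55 mm tall, standing on the tray 155 mm out from the tank front, below the first stop. Leave alone. Origin: underside.
- spray: White spray bottle with a grey trigger head, 68 mm diameter, 185 mm tall. Leave alone. Origin: underside.
- tabs: Upright cardboard carton 70 x 110 x 130 mm. Leave alone. Origin: underside.
- softener: White bottle with a cap, 70 mm diameter, 170 mm tall. Leave alone. Origin: underside.
- brush: Hand brush lying flat on the counter at the far right. Leave alone. Origin: its underside.
- pegs: Grey tub 100 x 120 x 70 mm of wooden clothes pegs. Leave alone. Origin: underside.

How it is judged:
By the outcome, as a careful person would: the job done as asked, in the order asked, and still so for the second after the job is handed in, while the arm keeps its last pose, push and grip.
It also fails if it takes over 51 s, if anything falls off the work surface, if the arm or the gripper's body presses on something with over 40 N, if the wrist force passes 120 N, or if a joint passes its speed limit or range.

## Working session

There is one attempt and no reset: what is moved stays moved. The work goes in short steps, Python scripts to look and compute and a tool call to move; the robot and the scene stay as the last step left them, time stands still between calls to the robot, and variables do not carry over. Pictures are saved under pics/ and viewed, about 8 in all and at most 12, crops included, and the job is handed in when it is done.

Besides the shell and the picture viewer there is one more tool, called by a JSON object that holds its "name" and its "arguments". move_arm: Moves the arm, as the interface text tells. Its arguments: {"type":"object","properties":{"commands":{"type":"array"}},"required":["commands"]}

```bash
mkdir -p pics; ls; python3 - <<'E'
from workcell import *
import cv2,numpy as np
s=sense();print(s)
a=read_camera("scene");b=read_camera("top")
np.savez("c0.npz",si=a["image"],sr=a["range_z"],sK=a["K"],srv=a["rvec"],stv=a["tvec"],ti=b["image"],tr=b["range_z"],tK=b["K"],trv=b["rvec"],ttv=b["tvec"])
cv2.imwrite("pics/s0.png",a["image"]);cv2.imwrite("pics/t0.png",b["image"])
E
```

```text
pics
{'t': 0.0, 'joint_pos': array([-1.29305195e+00,  8.79525041e-02,  1.37228731e+00, -3.88401213e-06,
        1.68359244e+00, -1.03096716e-01]), 'qd': array([-0.00039444,  0.00058876, -0.00066457, -0.00212902, -0.00133113,
        0.00097751]), 'tau': array([-3.62494966e-04, -3.51869702e+01, -3.13271284e+01, -1.38885066e-04,
        1.07534474e-02,  1.05684234e-05]), 'position': array([ 0.20430427, -0.51014702,  0.24912367]), 'ee_rot': array([[ 3.71700338e-01, -9.28352561e-01, -6.17781798e-04],
       [-9.28350093e-01, -3.71700782e-01,  2.15271496e-03],
       [-2.22810843e-03, -2.26647089e-04, -9.99997492e-01]]), 'contact_force': array([ 0.01429146,  0.01943034, -0.1360776 ]), 'torque': array([-0.00891507, -0.00973322, -0.02178131]), 'gripper_width': 0.08502869567151874}
```

View pics/s0.png

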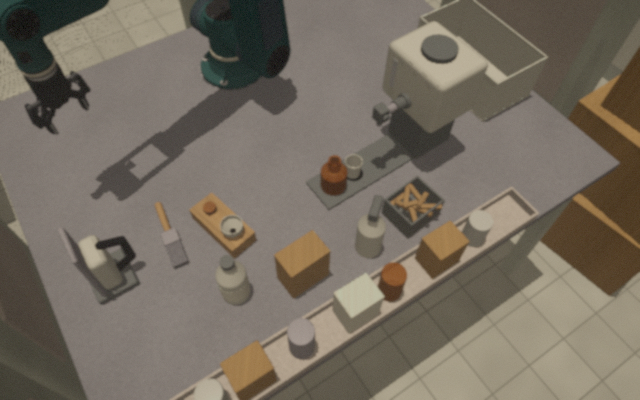

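View pics/t0.png

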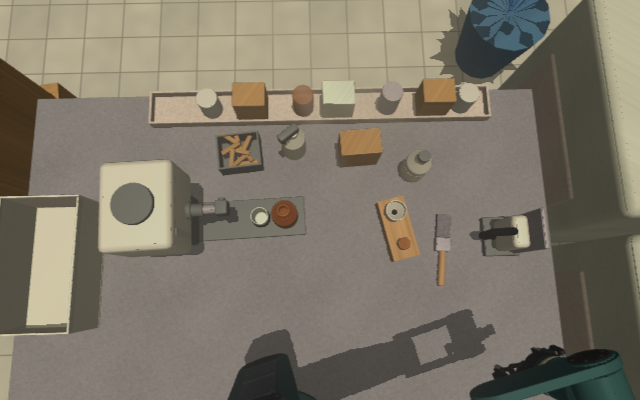

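The pictures show the funnel at top-view (396,210) and the stopper at (404,243) in the drainer. The jar is at (285,213), the cup at (261,217) and the spout handle at about (221,207). I'll measure these next.

```bash
cat > h.py <<'E'
import cv2,numpy as np
def cloud(img,rz,K,rv,tv):
    v,u=np.mgrid[:rz.shape[0],:rz.shape[1]]
    P=np.stack([(u-K[0,2])/K[0,0]*rz,(v-K[1,2])/K[1,1]*rz,rz],-1)
    R=cv2.Rodrigues(np.asarray(rv,float))[0]
    return (P-np.asarray(tv).ravel())@R
def load(p):
    d=np.load("c0.npz");return d[p+'i'],cloud(*[d[p+k] for k in('i','r','K','rv','tv')]),d[p+'r']
def circ(p):
    A=np.c_[2*p[:,:2],np.ones(len(p))];s=np.linalg.lstsq(A,(p[:,:2]**2).sum(1),rcond=None)[0]
    return s[:2],np.sqrt(s[2]+s[0]**2+s[1]**2)
E
python3 - <<'E'
from h import *
np.set_printoptions(precision=4,suppress=True)
for c in 'ts':
    im,P,r=load(c);
    if c=='t':
        print("counter z",P[300,200],"px size",r[300,200]/np.load("c0.npz")['tK'][0,0])
        boxes=dict(funnel=(380,196,414,226),stopper=(395,235,413,252),jar=(270,198,300,230),cup=(250,206,272,228),handle=(196,196,232,220),tray=(232,190,306,245),drainer=(372,190,424,264))
    else: boxes=dict(funnel=(217,212,246,242),stopper=(200,196,220,216),jar=(318,152,350,195),cup=(342,150,366,182),handle=(370,92,412,125),tray=(305,130,412,210),drainer=(188,190,258,258))
    for k,(a,b,cc,d) in boxes.items():
        p=P[b:d,a:cc].reshape(-1,3);p=p[r[b:d,a:cc].ravel()>0]
        zr=dict(funnel=(.07,.1),stopper=(.055,.12),jar=(.11,.14),cup=(.055,.075),handle=(.225,.245),tray=(.006,.016),drainer=(.04,.05))[k]
        q=p[(p[:,2]>zr[0])&(p[:,2]<zr[1])]
        if len(q)<4: print(c,k,len(q),'zmax',p[:,2].max());continue
        bb=cv2.minAreaRect(q[:,:2].astype(np.float32)*1000)
        print(c,k,len(q),'mean',q.mean(0),'zmed',np.median(q[:,2]),'rect',bb)
E
```

```text
counter z [0.3442 0.2465 0.0015] px size 0.0027631028587240787
t funnel 82 mean [ 0.5716 -0.295   0.0776] zmed 0.078481421271976 rect ((570.0471801757812, -294.72149658203125), (54.99848937988281, 54.38203048706055), 43.59687423706055)
t stopper 122 mean [ 0.4824 -0.314   0.0605] zmed 0.06035248743546605 rect ((482.65777587890625, -314.16510009765625), (30.31373405456543, 34.074729919433594), 41.24685287475586)
t jar 88 mean [0.5713 0.009  0.1226] zmed 0.12305059887478825 rect ((570.669189453125, 9.018404960632324), (31.463422775268555, 32.78793716430664), 88.71846771240234)
t cup 64 mean [0.5704 0.078  0.063 ] zmed 0.06381803532450353 rect ((566.671875, 72.80692291259766), (55.5947265625, 45.880855560302734), 81.81897735595703)
t handle 202 mean [0.5655 0.1529 0.2319] zmed 0.23227257052003128 rect ((568.940673828125, 169.8199005126953), (40.86349105834961, 72.27787017822266), 2.0966975688934326)
t tray 1791 mean [0.5652 0.069  0.0098] zmed 0.009608175909392858 rect ((567.8282470703125, 56.391822814941406), (213.68736267089844, 148.71409606933594), 85.93431091308594)
t drainer 1161 m
[... 650 characters left out ...]
56.80440902709961)
s cup 126 mean [0.5721 0.0657 0.063 ] zmed 0.06330444196795024 rect ((584.123779296875, 58.9613151550293), (45.30391311645508, 96.37178802490234), 48.24221420288086)
s handle 258 mean [0.5684 0.1742 0.2315] zmed 0.23170560764220516 rect ((565.8358154296875, 181.19056701660156), (36.88995361328125, 104.13793182373047), 2.786240339279175)
s tray 2416 mean [0.5773 0.1181 0.0104] zmed 0.0102967443576587 rect ((560.7666015625, 102.53959655761719), (303.59674072265625, 274.5712890625), 56.87800216674805)
s drainer 1195 mean [ 0.5298 -0.3117  0.0454] zmed 0.04544057240098541 rect ((526.4339599609375, -308.1417236328125), (174.8739013671875, 77.33037567138672), 12.810802459716797)
```

```bash
cat >> h.py <<'E'
def delta(p,yaw_deg,level=True):
    """shift+turn in tool axes from sensed pose to TCP p, tool down with jaw axis at yaw."""
    from workcell import sense
    from scipy.spatial.transform import Rotation as Ro
    s=sense();R=s["ee_rot"];c,n=np.cos(np.radians(yaw_deg)),np.sin(np.radians(yaw_deg))
    T=np.array([[c,n,0],[n,-c,0],[0,0,-1]])
    print('pos',s["position"].round(4),'F',s["contact_force"].round(1),'w',round(s["gripper_width"],4),'t',round(s["t"],2))
    print('shift',(R.T@(np.array(p)-s["position"])).round(4),'turn',Ro.from_matrix(R.T@T).as_rotvec().round(4))
E
python3 -c "
import workcell;print([ (n,getattr(workcell,n)) for n in dir(workcell) if 'tip' in n.lower() or n.isupper()],dir(workcell))
from h import *
delta([.571,-.296,.25],-77.2)"
```

```text
[('tip_extent', 0.019)] ['PlanningError', '__builtins__', '__cached__', '__doc__', '__file__', '__loader__', '__name__', '__package__', '__spec__', 'finish_job', 'read_camera', 'sense', 'tip_extent']
pos [ 0.2043 -0.5102  0.2492] F [0.  0.1 0.2] w 0.0853 t 0.1
shift [-0.0626 -0.4201 -0.0005] turn [-1.000e-04  2.000e-03  1.573e-01]
```

{"name": "move_arm", "arguments": {"commands": [[[-0.006,-0.041,0,0,0,0.03,0.085],[-0.012,-0.082,0,0,0,0.06,0.085],[-0.018,-0.123,0,0,0,0.09,0.085],[-0.024,-0.164,0,0,0,0.12,0.085],[-0.03,-0.205,0,0,0,0.157,0.085]]]}}

```text
t: 0.52
position: [0.3847, -0.4053, 0.2497]
ee_rot: [[0.22, -0.976, -0.001], [-0.976, -0.22, 0.001], [-0.001, 0.0, -1.0]]
contact_force: [0.6, -0.0, 0.4]
gripper_width: 0.0853
```

```bash
python3 -c "
from h import *
delta([.571,-.296,.25],-77.2)"
```

```text
pos [ 0.3847 -0.4053  0.2497] F [ 0.6 -0.   0.4] w 0.0853 t 0.52
shift [-0.0657 -0.2057 -0.0003] turn [ 0.0004  0.0008 -0.0019]
```

{"name": "move_arm", "arguments": {"commands": [[[-0.013,-0.039,0,0,0,0,0.085],[-0.026,-0.078,0,0,0,0,0.085],[-0.039,-0.117,0,0,0,0,0.085],[-0.052,-0.156,0,0,0,0,0.085],[-0.063,-0.194,0,0,0,0,0.085]]]}}

```text
t: 0.93
position: [0.5602, -0.3002, 0.2497]
ee_rot: [[0.223, -0.975, -0.001], [-0.975, -0.223, 0.001], [-0.001, 0.001, -1.0]]
contact_force: [-0.5, -0.4, 0.5]
gripper_width: 0.0849
```

{"name": "move_arm", "arguments": {"commands": [[[0,0,0.03,0,0,0,0.085],[0,0,0.06,0,0,0,0.085],[0,0,0.06,0,0,0,0.085],[0,0,0.06,0,0,0,0.085]]]}}

```text
t: 1.27
position: [0.5575, -0.3011, 0.1871]
ee_rot: [[0.222, -0.975, -0.006], [-0.975, -0.222, 0.004], [-0.005, 0.005, -1.0]]
contact_force: [0.0, -1.4, 0.1]
gripper_width: 0.0849
```

```bash
cat >> h.py <<'E'
def wrist(fn):
    from workcell import sense,read_camera
    s=sense();w=read_camera("wrist");K=w["K"];z=w["range_z"]
    v,u=np.mgrid[:400,:640];x=(u-K[0,2])/K[0,0];y=(v-K[1,2])/K[1,1];th=np.hypot(x,y)
    k=np.tan(th)/np.maximum(th,1e-9)
    P=np.stack([x*k*z,y*k*z,z],-1);T=w["T_tool_cam"]
    P=(P@T[:3,:3].T+T[:3,3])@s["ee_rot"].T+s["position"]
    P[z<=0]=np.nan
    cv2.imwrite(fn,w["image"]);np.savez(fn.replace("png","npz"),P=P,i=w["image"]);return w["image"],P
E
python3 -c "
from h import *
delta([.571,-.296,.073],-77.2)
im,P=wrist('pics/w1.png')
m=(P[...,2]>.07)&(P[...,2]<.09)&(np.hypot(P[...,0]-.571,P[...,1]+.296)<.045)
q=P[m];print(len(q),q.mean(0),cv2.minAreaRect(q[:,:2].astype(np.float32)*1000),np.percentile(q[:,2],[5,50,95]))
v,u=np.where(m);print(u.min(),u.max(),v.min(),v.max())
"
```

```text
pos [ 0.5575 -0.3011  0.1871] F [ 0.  -1.4  0.1] w 0.0849 t 1.27
shift [-0.0014 -0.0149  0.1141] turn [0.0049 0.005  0.0006]
1029 [ 0.56925177 -0.29916963  0.07823513] ((572.2188110351562, -298.6179504394531), (55.600074768066406, 54.051002502441406), 13.222074508666992) [0.0714895  0.079913   0.08169003]
285 354 151 221
```

View pics/w1.png

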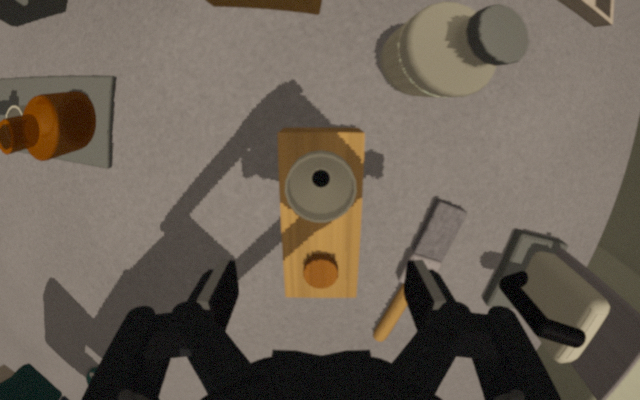

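The wrist view shows the funnel at (320,187) in the drainer's upper hole and the stopper at (321,270). The jaws are aligned across the block. The measured funnel position agrees with the scene camera, so I'll go down and grip.

{"name": "move_arm", "arguments": {"commands": [[[0,-0.015,0.02,0.005,0.005,0,0.085],[0,-0.015,0.05,0.005,0.005,0,0.085],[0,-0.015,0.08,0.005,0.005,0,0.085],[0,-0.015,0.105,0.005,0.005,0,0.085],[0,-0.015,0.114,0.005,0.005,0,0.085]]]}}

```text
t: 1.73
position: [0.5722, -0.2989, 0.0745]
ee_rot: [[0.221, -0.975, 0.003], [-0.975, -0.221, -0.002], [0.003, -0.003, -1.0]]
contact_force: [-0.2, -0.5, -1.0]
gripper_width: 0.0847
```

{"name": "move_arm", "arguments": {"commands": [[[0,0,0,0,0,0,0.07],[0,0,0,0,0,0,0.06],[0,0,0,0,0,0,0.05],[0,0,0,0,0,0,0.04],[0,0,0,0,0,0,0.04]]]}}

```text
t: 2.15
position: [0.5752, -0.2988, 0.0804]
ee_rot: [[0.222, -0.975, 0.011], [-0.975, -0.222, -0.005], [0.008, -0.01, -1.0]]
contact_force: [-0.4, 4.2, 5.9]
gripper_width: 0.0538
```

```bash
python3 -c "
from h import *
delta([.572,-.298,.073],-77.2)"
```

```text
pos [ 0.5752 -0.2988  0.0804] F [-0.4  4.2  5.9] w 0.0538 t 2.15
shift [-0.0015  0.003   0.0074] turn [-0.01   -0.0075  0.0007]
```

{"name": "move_arm", "arguments": {"commands": [[[0,0,0,0,0,0,0.04],[0,0,0,0,0,0,0.04]]]}}

```text
t: 2.32
position: [0.5751, -0.2987, 0.0804]
ee_rot: [[0.222, -0.975, 0.011], [-0.975, -0.222, -0.005], [0.008, -0.01, -1.0]]
contact_force: [-0.1, 3.7, 8.1]
gripper_width: 0.0544
```

```bash
python3 -c "
from h import *
from workcell import *
delta([.572,-.298,.073],-77.2)
im,P=wrist('pics/w2.png')
s=read_camera('scene')['image']
a=cv2.resize(s[170:270,160:280],(600,500),interpolation=3)
cv2.imwrite('pics/j2.png',np.hstack([cv2.resize(im[100:,120:520],(400,300)),cv2.resize(a,(360,300))]))
m=(P[...,2]>.05)&(np.hypot(P[...,0]-.571,P[...,1]+.296)<.03)
q=P[m];print(len(q),q.mean(0),np.percentile(q[:,2],[5,50,95]))
"
```

```text
pos [ 0.5751 -0.2987  0.0804] F [-0.1  3.7  8.1] w 0.0544 t 2.32
shift [-0.0015  0.003   0.0073] turn [-0.0098 -0.0076  0.0008]
17618 [ 0.57718629 -0.29273158  0.10896165] [0.054405   0.12183339 0.157185  ]
```

View pics/j2.png

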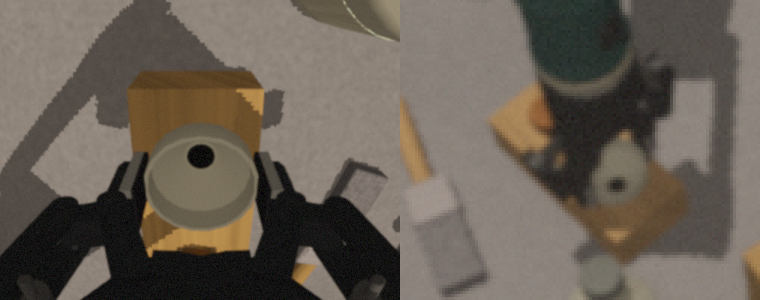

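The funnel's rim sits between the pads (left crop, about (200,175)) and the drainer hasn't moved. I'll lift and check.

{"name": "move_arm", "arguments": {"commands": [[[0,0,-0.01,0,0,0,0.04],[0,0,-0.025,0,0,0,0.04],[0,0,-0.05,0,0,0,0.04],[0,0,-0.08,0,0,0,0.04],[0,0,-0.08,0,0,0,0.04]]]}}

```text
t: 2.83
position: [0.5761, -0.3012, 0.1659]
ee_rot: [[0.221, -0.975, 0.019], [-0.975, -0.222, -0.013], [0.017, -0.015, -1.0]]
contact_force: [1.2, -1.0, 1.2]
gripper_width: 0.054
```

{"name": "move_arm", "arguments": {"commands": [[[0,0,-0.03,0,0,0,0.04],[0,0,-0.06,0,0,0,0.04],[0,0,-0.06,0,0,0,0.04],[0,0,-0.06,0,0,0,0.04]]]}}

```text
t: 3.17
position: [0.5738, -0.2996, 0.2206]
ee_rot: [[0.222, -0.975, 0.013], [-0.975, -0.222, -0.009], [0.012, -0.01, -1.0]]
contact_force: [-0.4, -0.3, -2.2]
gripper_width: 0.054
```

```bash
python3 -c "
from h import *
from workcell import *
delta([.572,-.298,.213],-77.2)
im,P=wrist('pics/w3.png')
s=read_camera('scene')
d=read_camera('top')
np.savez('c0.npz',si=s['image'],sr=s['range_z'],sK=s['K'],srv=s['rvec'],stv=s['tvec'],ti=d['image'],tr=d['range_z'],tK=d['K'],trv=d['rvec'],ttv=d['tvec'])
a=s['image'][130:260,150:310]
cv2.imwrite('pics/j3.png',np.hstack([cv2.resize(im[100:,120:520],(400,300)),cv2.resize(a,(400,300),interpolation=3)]))
"
```

```text
pos [ 0.5738 -0.2996  0.2206] F [-0.4 -0.3 -2.2] w 0.054 t 3.17
shift [-0.002   0.0015  0.0075] turn [-0.0104 -0.0117  0.    ]
```

View pics/j3.png

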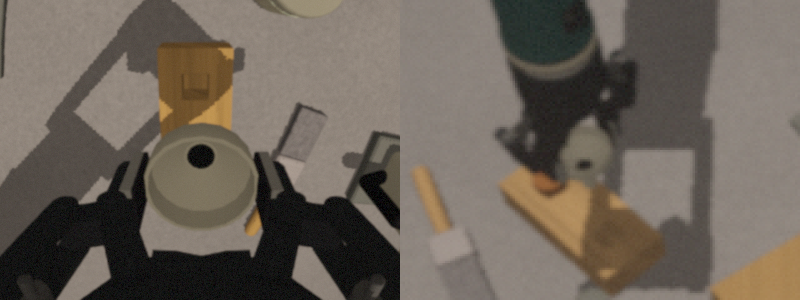

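The funnel is lifted clear and sits in the jaws (left crop (200,175)), and the stopper and drainer haven't moved. I'll carry it towards the jar while turning the jaws to yaw 0.

{"name": "move_arm", "arguments": {"commands": [[[-0.018,-0.004,-0.004,0,0,-0.12,0.04],[-0.037,-0.008,-0.008,0,0,-0.24,0.04],[-0.056,-0.012,-0.012,0,0,-0.36,0.04],[-0.075,-0.016,-0.016,0,0,-0.48,0.04],[-0.094,-0.02,-0.02,0,0,-0.6,0.04]]]}}

```text
t: 3.73
position: [0.5703, -0.2011, 0.2337]
ee_rot: [[0.738, -0.675, 0.002], [-0.675, -0.738, -0.002], [0.003, 0.0, -1.0]]
contact_force: [-0.4, -0.2, -0.7]
gripper_width: 0.0539
```

```bash
python3 -c "
from h import *
delta([.573,-.09,.26],0)"
```

```text
pos [ 0.5703 -0.2011  0.2337] F [-0.4 -0.2 -0.7] w 0.0539 t 3.73
shift [-0.0729 -0.0838 -0.0266] turn [ 0.0014 -0.0031 -0.7414]
```

{"name": "move_arm", "arguments": {"commands": [[[-0.015,-0.017,-0.005,0,0,-0.12,0.04],[-0.03,-0.034,-0.01,0,0,-0.24,0.04],[-0.044,-0.05,-0.016,0,0,-0.36,0.04],[-0.058,-0.067,-0.021,0,0,-0.48,0.04],[-0.073,-0.084,-0.027,0,0,-0.6,0.04]]]}}

```text
t: 4.15
position: [0.5737, -0.0897, 0.2604]
ee_rot: [[0.99, -0.141, 0.002], [-0.141, -0.99, -0.003], [0.003, 0.003, -1.0]]
contact_force: [0.4, -0.2, 0.4]
gripper_width: 0.0542
```

{"name": "move_arm", "arguments": {"commands": [[[0,0,0,0,0,-0.12,0.04],[0,0,0,0,0,-0.14,0.04],[0,0,0,0,0,-0.14,0.04],[0,0,0,0,0,-0.14,0.04]]]}}

```text
t: 4.48
position: [0.574, -0.0912, 0.261]
ee_rot: [[1.0, -0.01, 0.003], [-0.01, -1.0, -0.004], [0.003, 0.004, -1.0]]
contact_force: [-0.7, 0.7, -1.0]
gripper_width: 0.0538
```

```bash
python3 -c "
from h import *
from workcell import *
np.set_printoptions(precision=4,suppress=True)
delta([.573,-.09,.26],0)
im,P=wrist('pics/w4.png')
s=sense();Q=(P-s['position'])@s['ee_rot']
m=(np.hypot(Q[...,0],Q[...,1])<.034)&(abs(Q[...,2])<.05)&(im.min(2)>60)
q=Q[m];print('funnel tool',len(q),q.min(0),q.max(0),np.percentile(q[:,2],[1,5,25,50]))
m=(P[...,2]>.11)&(P[...,2]<.14)&(np.hypot(P[...,0]-.573,P[...,1]-.006)<.03)
q=P[m];print('jar',len(q));
if len(q)>5:print(q.mean(0),cv2.minAreaRect(q[:,:2].astype(np.float32)*1000),np.percentile(q[:,2],[5,50,95]))
"
```

```text
pos [ 0.574  -0.0912  0.261 ] F [-0.7  0.7 -1. ] w 0.0538 t 4.48
shift [-0.001  -0.0012  0.001 ] turn [ 0.0036 -0.0034 -0.0101]
funnel tool 9977 [-0.0329 -0.0239 -0.0253] [0.0328 0.0328 0.034 ] [-0.0215 -0.0042  0.0027  0.0138]
jar 767
[0.5731 0.0055 0.1241] ((573.3497314453125, 4.76239013671875), (33.80238342285156, 33.76825714111328), 89.20846557617188) [0.1191 0.1247 0.126 ]
```

View pics/w4.png

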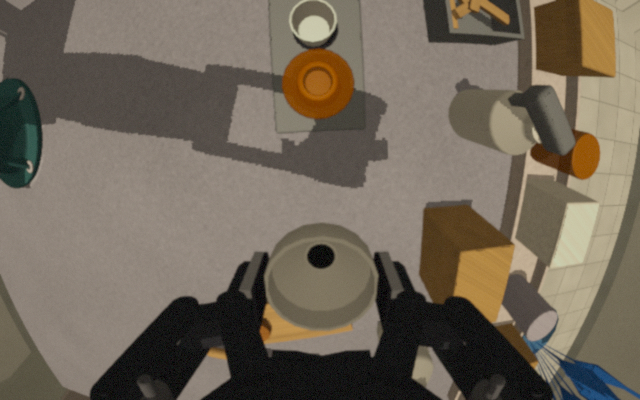

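The jar's neck is at (318,82) and the cup is behind it at (314,24). The funnel is in the jaws with its rim ellipse at (320,275) and stem hole at (320,257). Next I'll check the funnel's tilt in the grip.

```bash
python3 -c "
from h import *
from workcell import *
np.set_printoptions(precision=4,suppress=True)
d=np.load('pics/w4.npz');P,im=d['P'],d['i'];s=sense();Q=(P-s['position'])@s['ee_rot']
m=((np.abs(Q[...,2])<.06)&(im.min(2)>70)&(abs(Q[...,0])<.03)&(abs(Q[...,1])<.045)).astype(np.uint8)
m[:, :262]=0;m[:,378:]=0;m[335:]=0
m=cv2.morphologyEx(m,cv2.MORPH_CLOSE,np.ones((9,9)))
m=cv2.morphologyEx(m,cv2.MORPH_OPEN,np.ones((9,9)))
c=max(cv2.findContours(m,0,1)[0],key=cv2.contourArea);print(cv2.boundingRect(c),cv2.fitEllipse(c))
e=cv2.erode(m,np.ones((5,5)));c=max(cv2.findContours(e,0,1)[0],key=cv2.contourArea)[:,0]
for u,v in c[::8]:print(u,v,Q[v,u],im[v,u])
h=(im[240:275,300:340].max(2)<40);v,u=np.where(h);print('hole',u.mean()+300,v.mean()+240,len(u))
for v in range(222,330,6):print(v,Q[v,320])
w=read_camera('wrist');print(w['K'],w['T_tool_cam'])
"
```

```text
(265, 224, 113, 107) ((321.1075439453125, 277.2710266113281), (107.84611511230469, 114.0193862915039), 94.16898345947266)
311 226 [-0.0043 -0.0228  0.0119] [72 90 97]
303 228 [-0.0081 -0.0217  0.0118] [70 88 94]
296 232 [-0.0114 -0.0204  0.0101] [71 85 95]
288 235 [-0.0156 -0.0176  0.0126] [73 88 96]
281 242 [-0.0187 -0.0154  0.0092] [ 75  93 100]
276 249 [-0.0212 -0.0121  0.0082] [75 89 98]
271 255 [-0.0244 -0.0071  0.0112] [ 86  99 109]
271 263 [-0.0225 -0.0096 -0.0009] [ 98 118 127]
268 271 [-0.0245 -0.0046  0.    ] [ 99 120 129]
267 279 [-0.0249 -0.0014 -0.002 ] [ 93 114 125]
268 287 [-0.0258  0.0065  0.0027] [ 82 100 109]
269 295 [-0.0251  0.0093 -0.0002] [ 89 110 121]
272 303 [-0.024   0.0142 -0.0003] [ 89 109 120]
278 310 [-0.0211  0.018  -0.0011] [ 90 110 120]
284 316 [-0.0183  0.0217 -0.0014] [ 88 109 116]
292 321 [-0.0145  0.0257 -0.0007] [ 91 110 119]
300 324 [-0.0103  0.0269 -0.0015] [ 82 104 113]
308 326 [-0.0063  0.0289 -0.0008] [ 84 103 111]
316 328 [-0.0022  0.0303 -0.0008] [ 88 109 117]
324 328 [ 0.002   0.0305 -0.0006] [ 93 110 119]
331 326 [0.0057 0.0297 0.0001] [ 
[... 1045 characters left out ...]

234 [ 0.     -0.0231  0.0022]
240 [ 0.     -0.0212 -0.0002]
246 [-0.0001 -0.0016  0.0322]
252 [-0.0001  0.0026  0.0328]
258 [-0.0001  0.0054  0.0308]
264 [-0.0001  0.0099  0.0315]
270 [-0.0001  0.0143  0.0321]
276 [-0.0001  0.017   0.0297]
282 [-0.0001  0.019   0.0264]
288 [-0.0001  0.0215  0.0239]
294 [-0.0001  0.024   0.0214]
300 [nan nan nan]
306 [-0.0001  0.0287  0.0161]
312 [-0.0001  0.0294  0.0115]
318 [-0.0001  0.0308  0.008 ]
324 [-0.0001  0.0295  0.0015]
[[309.7069   0.     320.821 ]
 [  0.     309.7069 201.2684]
 [  0.       0.       1.    ]] [[ 1.     -0.0009  0.0007  0.0004]
 [ 0.0006  0.9455  0.3255 -0.0816]
 [-0.0009 -0.3255  0.9455 -0.1236]
 [ 0.      0.      0.      1.    ]]
```

{"name": "move_arm", "arguments": {"commands": [[[-0.0005,-0.03,0,0.003,-0.003,-0.01,0.04],[-0.001,-0.06,0,0.003,-0.003,-0.01,0.04],[-0.002,-0.09,0,0.003,-0.003,-0.01,0.04],[-0.002,-0.1,0.03,0.003,-0.003,-0.01,0.04],[-0.002,-0.1,0.056,0.003,-0.003,-0.01,0.04]]]}}

```text
t: 5.0
position: [0.5744, 0.0112, 0.2073]
ee_rot: [[1.0, 0.004, 0.008], [0.004, -1.0, -0.0], [0.008, 0.0, -1.0]]
contact_force: [-0.3, 0.1, -1.3]
gripper_width: 0.054
```

{"name": "move_arm", "arguments": {"commands": [[[0,0,0,0,0,0,0.04],[0,0,0,0,0,0,0.04],[0,0,0,0,0,0,0.04]]]}}

```text
t: 5.25
position: [0.574, 0.0082, 0.2073]
ee_rot: [[1.0, 0.001, 0.004], [0.001, -1.0, -0.001], [0.004, 0.001, -1.0]]
contact_force: [1.0, 0.3, 0.4]
gripper_width: 0.0544
```

```bash
python3 -c "
from h import *
from workcell import *
np.set_printoptions(precision=4,suppress=True)
delta([.5728,.0085,.1625],0)
im,P=wrist('pics/w5.png')
s=read_camera('scene')['image'];t=read_camera('top')['image']
f=lambda a,b,c,d,g:cv2.resize(a[b:d,c:g],(400,300),interpolation=3)
cv2.imwrite('pics/j5.png',np.hstack([f(im,100,120,400,520),f(s,110,270,200,390)]))
"
```

```text
pos [0.574  0.0082 0.2073] F [1.  0.3 0.4] w 0.0544 t 5.25
shift [-0.0014 -0.0003  0.0448] turn [ 0.0011 -0.0044  0.0013]
```

View pics/j5.png

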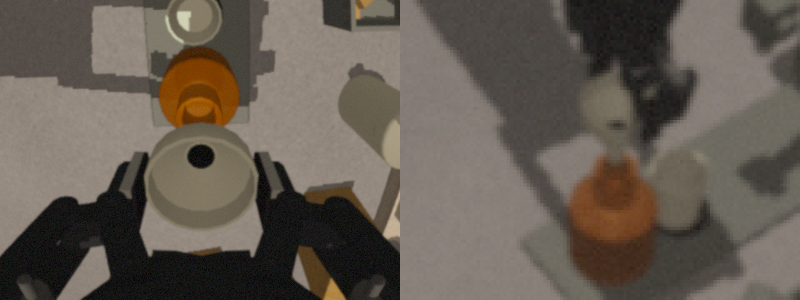

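The funnel's stem is right above the jar's neck (scene crop (617,160)). I'll lower it gently.

{"name": "move_arm", "arguments": {"commands": [[[-0.001,0,0.008,0,-0.004,0,0.04],[-0.001,0,0.016,0,-0.004,0,0.04],[-0.001,0,0.024,0,-0.004,0,0.04],[-0.001,0,0.03,0,-0.004,0,0.04],[-0.001,0,0.03,0,-0.004,0,0.04]]]}}

```text
t: 5.82
position: [0.5713, 0.0091, 0.1734]
ee_rot: [[1.0, 0.003, -0.006], [0.003, -1.0, -0.001], [-0.006, 0.0, -1.0]]
contact_force: [-0.5, 1.1, -0.7]
gripper_width: 0.0541
```

```bash
python3 -c "
from h import *
delta([.5728,.0085,.1625],0)"
```

```text
pos [0.5713 0.0091 0.1734] F [-0.5  1.1 -0.7] w 0.0541 t 5.82
shift [0.0016 0.0006 0.0109] turn [0.0005 0.0056 0.0029]
```

{"name": "move_arm", "arguments": {"commands": [[[0.0012,0,0.003,0,0.004,0,0.04],[0.0012,0,0.006,0,0.004,0,0.04],[0.0012,0,0.009,0,0.004,0,0.04],[0.0012,0,0.011,0,0.004,0,0.04],[0.0012,0,0.011,0,0.004,0,0.04]]]}}

```text
t: 6.23
position: [0.5735, 0.0091, 0.1646]
ee_rot: [[1.0, 0.003, 0.002], [0.003, -1.0, -0.001], [0.002, 0.001, -1.0]]
contact_force: [0.5, -0.1, -0.5]
gripper_width: 0.0538
```

```bash
python3 -c "
from h import *
delta([.5728,.0085,.1605],0)"
```

```text
pos [0.5735 0.0091 0.1646] F [ 0.5 -0.1 -0.5] w 0.0538 t 6.23
shift [-0.0007  0.0006  0.0041] turn [ 0.0008 -0.0022  0.0031]
```

{"name": "move_arm", "arguments": {"commands": [[[-0.0005,0.0005,0.001,0,-0.001,0,0.04],[-0.0005,0.0005,0.002,0,-0.001,0,0.04],[-0.0005,0.0005,0.003,0,-0.001,0,0.04],[-0.0005,0.0005,0.004,0,-0.001,0,0.04],[-0.0005,0.0005,0.004,0,-0.001,0,0.04]]]}}

```text
t: 6.65
position: [0.5732, 0.0088, 0.1611]
ee_rot: [[1.0, 0.003, 0.002], [0.003, -1.0, -0.0], [0.002, 0.0, -1.0]]
contact_force: [-0.3, 1.4, -0.1]
gripper_width: 0.0541
```

```bash
python3 -c "
from h import *
delta([.5728,.0085,.1605],0)"
```

```text
pos [0.5732 0.0088 0.1611] F [-0.3  1.4 -0.1] w 0.0541 t 6.65
shift [-0.0004  0.0003  0.0006] turn [ 0.0003 -0.0019  0.0032]
```

Now about home with no contact load. I'll release, then retreat upward.

{"name": "move_arm", "arguments": {"commands": [[[0,0,0,0,0,0,0.058],[0,0,0,0,0,0,0.064],[0,0,0,0,0,0,0.072],[0,0,0,0,0,0,0.085],[0,0,0,0,0,0,0.085]]]}}

```text
t: 7.07
position: [0.5733, 0.0084, 0.1612]
ee_rot: [[1.0, 0.003, 0.002], [0.003, -1.0, -0.001], [0.002, 0.001, -1.0]]
contact_force: [0.2, -0.3, 0.4]
gripper_width: 0.0845
```

{"name": "move_arm", "arguments": {"commands": [[[0,0,0,0,0,0,0.085],[0,0,-0.03,0,0,0,0.085],[0,0,-0.065,0,0,0,0.085],[0,0,-0.1,0,0,0,0.085],[0,0,-0.139,0,0,0,0.085]]]}}

```text
t: 7.48
position: [0.5723, 0.0087, 0.3005]
ee_rot: [[1.0, 0.003, -0.0], [0.003, -1.0, -0.001], [-0.0, 0.001, -1.0]]
contact_force: [0.8, 0.8, 0.4]
gripper_width: 0.0848
```

{"name": "move_arm", "arguments": {"commands": [[[0,0.02,0,0,0,0,0.085],[0,0.04,0,0,0,0,0.085],[0,0.04,0,0,0,0,0.085],[0,0.04,0,0,0,0,0.085]]]}}

```text
t: 7.82
position: [0.573, -0.032, 0.3]
ee_rot: [[1.0, 0.001, 0.002], [0.001, -1.0, -0.0], [0.002, 0.0, -1.0]]
contact_force: [-0.6, 0.1, 0.1]
gripper_width: 0.0849
```

```bash
python3 -c "
from h import *
np.set_printoptions(precision=4,suppress=True)
delta([.573,.148,.30],0)
im,P=wrist('pics/w6.png')
m=(P[...,2]>.145)&(P[...,2]<.18)&(np.hypot(P[...,0]-.573,P[...,1]-.005)<.04)
q=P[m];print('funnel',len(q),q.mean(0),cv2.minAreaRect(q[:,:2].astype(np.float32)*1000),np.percentile(q[:,2],[5,50,75,95]))
r=q[np.hypot(*(q[:,:2]-[.573,.005]).T)>.026];A=np.c_[r[:,:2]-[.573,.005],np.ones(len(r))]
t=r[:,2]>.155;print(np.linalg.lstsq(A[t],r[t,2],rcond=None)[0])
m=(P[...,2]>.205)&(P[...,2]<.26)&(P[...,1]>.08)&(P[...,1]<.26)&(abs(P[...,0]-.57)<.05)
q=P[m];print('handle',len(q),q.min(0),q.max(0))
for y in np.arange(.08,.26,.01):
  k=q[(abs(q[:,1]-y)<.005)&(q[:,2]>.228)]
  if len(k)>5:print(y,len(k),np.percentile(k[:,0],[2,98]),np.median(k[:,2]))
"
```

```text
pos [ 0.573 -0.032  0.3  ] F [-0.6  0.1  0.1] w 0.0849 t 7.82
shift [ 0.0002 -0.18   -0.    ] turn [ 0.0005 -0.0018  0.0014]
funnel 952 [ 0.5735 -0.0009  0.1556] ((573.8208618164062, 4.336025238037109), (55.350059509277344, 54.986717224121094), 12.919473648071289) [0.1454 0.1588 0.1609 0.1619]
[0.0011 0.0157 0.1602]Traceback (most recent call last):
  File "<string>", line 11, in <module>
    q=P[m];print('handle',len(q),q.min(0),q.max(0))
                                 ~~~~~^^^
    return umr_minimum(a, axis, None, out, keepdims, initial, where)
ValueError: zero-size array to reduction operation minimum which has no identity
```

View pics/w6.png

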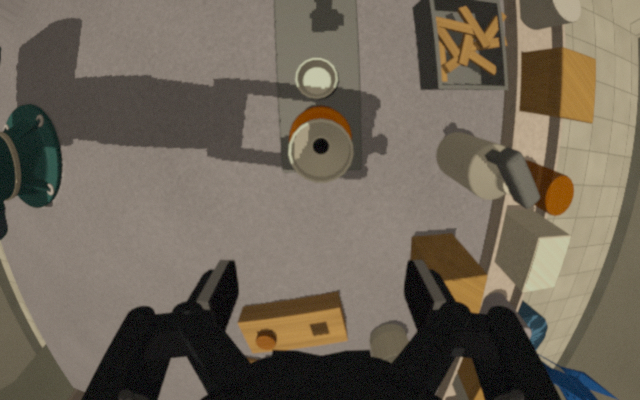

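The funnel (320,147) is seated on the jar with its rim at z≈0.161, as expected, and the jaws are clear of it. I'll move up to look at the spout handle.

{"name": "move_arm", "arguments": {"commands": [[[0,-0.035,-0.008,0,0,0,0.085],[0,-0.07,-0.015,0,0,0,0.085],[0,-0.08,-0.03,0,0,0,0.085],[0,-0.08,-0.03,0,0,0,0.085],[0,-0.08,-0.03,0,0,0,0.085]]]}}

```text
t: 8.28
position: [0.5729, 0.0497, 0.3306]
ee_rot: [[1.0, 0.005, 0.003], [0.005, -1.0, -0.001], [0.003, 0.001, -1.0]]
contact_force: [0.8, -0.7, 0.4]
gripper_width: 0.0853
```

```bash
python3 -c "
from h import *
np.set_printoptions(precision=4,suppress=True)
P=np.load('pics/w6.npz')['P'];
L=[]
for y in np.arange(-.045,.16,.01):
  k=P[(abs(P[...,1]-y)<.005)&(P[...,2]>.005)&(P[...,2]<.016)&(abs(P[...,0]-.57)<.08)]
  if len(k)>20:L.append([y,*np.percentile(k[:,0],[1,99])])
print(np.array(L))
delta([.573,.148,.30],0)
im,P=wrist('pics/w7.png')
m=(P[...,2]>.18)&(P[...,2]<.26)&(P[...,1]>.08)&(P[...,1]<.26)&(abs(P[...,0]-.57)<.05)
q=P[m];print('handle',len(q),q.min(0),q.max(0))
for y in np.arange(.08,.26,.006):
  k=q[(abs(q[:,1]-y)<.003)]
  if len(k)>5:
    z=np.percentile(k[:,2],95);t=k[k[:,2]>z-.006];print(y,len(k),z,'top',np.percentile(t[:,0],[2,98]),'all',np.percentile(k[:,0],[2,98]))
"
```

```text
[[-0.045   0.522   0.6282]
 [-0.035   0.5194  0.6279]
 [-0.025   0.5214  0.6278]
 [-0.015   0.5186  0.629 ]
 [-0.005   0.5195  0.6288]
 [ 0.005   0.5192  0.6285]
 [ 0.015   0.5196  0.6282]
 [ 0.025   0.5184  0.6279]
 [ 0.035   0.5187  0.6263]
 [ 0.045   0.5175  0.626 ]
 [ 0.055   0.5176  0.6258]
 [ 0.065   0.5165  0.6258]
 [ 0.075   0.5165  0.6244]
 [ 0.085   0.5168  0.6243]
 [ 0.095   0.5153  0.6242]
 [ 0.105   0.5154  0.6233]
 [ 0.115   0.5154  0.6227]
 [ 0.125   0.5152  0.6226]
 [ 0.135   0.514   0.6215]
 [ 0.145   0.5141  0.6211]
 [ 0.155   0.5139  0.6214]]
pos [0.5729 0.0497 0.3306] F [ 0.8 -0.7  0.4] w 0.0853 t 8.28
shift [ 0.0005 -0.0984  0.0305] turn [ 0.0013 -0.0035  0.0052]
handle 4218 [0.5495 0.1301 0.2042] [0.5927 0.2107 0.2363]
0.12800000000000006 70 0.23362142171427538 top [0.5533 0.5768] all [0.5533 0.5768]
0.13400000000000006 376 0.2348651559559073 top [0.5523 0.584 ] all [0.5523 0.584 ]
0.14000000000000007 504 0.23513881643654222 top [0.5517 0.5841] all [0.5518 0.5916]
0.14600000000000007 474 0.23490276370081772 top [0.5516 0.584 ] all [0.5517 0.5919]
0.1520000000000
[... 197 characters left out ...]
op [0.5585 0.5757] all [0.5568 0.5772]
0.1700000000000001 224 0.2214774801743686 top [0.5577 0.5757] all [0.556  0.5772]
0.1760000000000001 222 0.2218511397111195 top [0.557  0.5749] all [0.556  0.5772]
0.1820000000000001 217 0.2214330918870732 top [0.5569 0.5756] all [0.5551 0.5764]
0.1880000000000001 317 0.22442388045231593 top [0.5542 0.5743] all [0.5517 0.5786]
0.19400000000000012 316 0.22623481013743932 top [0.5541 0.577 ] all [0.5507 0.5809]
0.20000000000000012 305 0.22618537380553683 top [0.5541 0.5769] all [0.5506 0.5808]
0.20600000000000013 234 0.2262683254944605 top [0.5533 0.5773] all [0.5506 0.5801]
0.21200000000000013 8 0.21750159184978352 top [0.5496 0.5801] all [0.5496 0.5801]
```

View pics/w7.png

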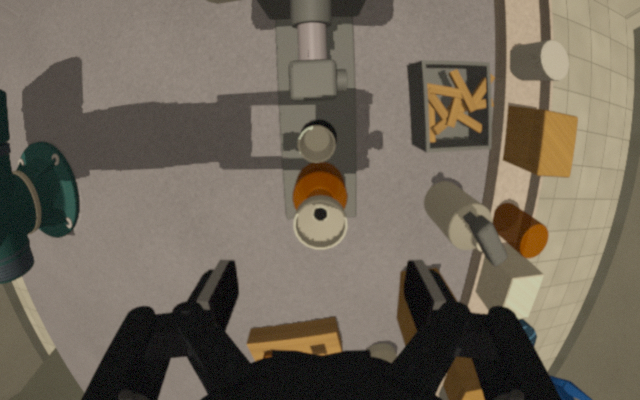

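The handle is at (315,77) with the button on its right side at (342,78), the far side from the robot. The tray and handle both give a dispenser heading of about 92.1°. The handle centre is near (0.568, 0.145).

{"name": "move_arm", "arguments": {"commands": [[[-0.001,-0.035,0,0,-0.003,-0.01,0.085],[-0.002,-0.07,0,0,-0.003,-0.02,0.085],[-0.004,-0.095,0,0,-0.003,-0.032,0.085],[-0.004,-0.095,0.02,0,-0.003,-0.032,0.085],[-0.004,-0.095,0.02,0,-0.003,-0.032,0.085]]]}}

```text
t: 8.75
position: [0.5673, 0.1437, 0.305]
ee_rot: [[0.999, 0.036, -0.009], [0.036, -0.999, -0.003], [-0.009, 0.002, -1.0]]
contact_force: [0.1, -0.8, -1.1]
gripper_width: 0.0849
```

```bash
python3 -c "
from h import *
delta([.5685,.145,.214],2.1)"
```

```text
pos [0.5673 0.1437 0.305 ] F [ 0.1 -0.8 -1.1] w 0.0849 t 8.75
shift [ 0.0021 -0.0015  0.091 ] turn [ 0.0022  0.009  -0.0009]
```

{"name": "move_arm", "arguments": {"commands": [[[0.001,0,0,0,0.003,0,0.085],[0.001,0,0.025,0,0.003,0,0.085],[0.001,0,0.05,0,0.003,0,0.085],[0.001,0,0.07,0,0.003,0,0.085],[0.001,0,0.085,0,0.003,0,0.085]]]}}

```text
t: 9.17
position: [0.5692, 0.1417, 0.2231]
ee_rot: [[0.999, 0.032, -0.0], [0.032, -0.999, -0.002], [-0.0, 0.002, -1.0]]
contact_force: [-0.7, 0.3, -0.6]
gripper_width: 0.0849
```

{"name": "move_arm", "arguments": {"commands": [[[0,0,0,0,0,0,0.085],[0,0,0,0,0,0,0.085],[0,0,0,0,0,0,0.085]]]}}

```text
t: 9.42
position: [0.5703, 0.1428, 0.2267]
ee_rot: [[0.999, 0.034, 0.004], [0.034, -0.999, -0.001], [0.004, 0.001, -1.0]]
contact_force: [1.9, 0.2, 1.2]
gripper_width: 0.0848
```

```bash
python3 -c "
from h import *
delta([.5685,.145,.214],2.1)
im,P=wrist('pics/w8.png')
"
```

```text
pos [0.5703 0.1428 0.2267] F [1.9 0.2 1.2] w 0.0848 t 9.42
shift [-0.0018 -0.0023  0.0127] turn [ 0.0007 -0.0045 -0.0031]
```

View pics/w8.png

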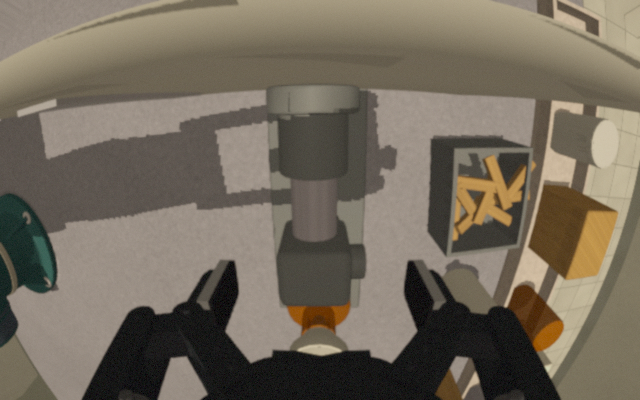

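The pads flank the handle: handle (317,265), button (357,262), pad tips (222,283) and (420,283). I'll go the last 13 mm down and settle.

{"name": "move_arm", "arguments": {"commands": [[[-0.002,-0.002,0.006,0,-0.003,0,0.085],[-0.002,-0.002,0.0125,0,-0.003,0,0.085],[-0.002,-0.002,0.0125,0,-0.003,0,0.085],[-0.002,-0.002,0.0125,0,-0.003,0,0.085],[-0.002,-0.002,0.0125,0,-0.003,0,0.085]]]}}

```text
t: 9.88
position: [0.5673, 0.1456, 0.2124]
ee_rot: [[0.999, 0.035, -0.001], [0.035, -0.999, -0.001], [-0.001, 0.001, -1.0]]
contact_force: [-0.2, 0.5, -0.3]
gripper_width: 0.0848
```

```bash
python3 -c "
from h import *
delta([.5685,.145,.214],2.1)
"
```

```text
pos [0.5673 0.1456 0.2124] F [-0.2  0.5 -0.3] w 0.0848 t 9.88
shift [ 0.0012  0.0007 -0.0016] turn [ 0.0009  0.0013 -0.0014]
```

{"name": "move_arm", "arguments": {"commands": [[[0.001,0,-0.001,0,0,0,0.07],[0.001,0,-0.001,0,0,0,0.055],[0.001,0,-0.001,0,0,0,0.042],[0.001,0,-0.001,0,0,0,0.03],[0.001,0,-0.001,0,0,0,0.03]]]}}

```text
t: 10.3
position: [0.5676, 0.1455, 0.2146]
ee_rot: [[0.999, 0.035, -0.002], [0.035, -0.999, -0.001], [-0.002, 0.001, -1.0]]
contact_force: [-6.5, -0.6, 4.3]
gripper_width: 0.0347
```

{"name": "move_arm", "arguments": {"commands": [[[0,0,0,0,0,0,0.03],[0,0,0,0,0,0,0.03],[0,0,0,0,0,0,0.03]]]}}

```text
t: 10.55
position: [0.5676, 0.1455, 0.2146]
ee_rot: [[0.999, 0.035, -0.002], [0.035, -0.999, -0.001], [-0.002, 0.001, -1.0]]
contact_force: [-5.4, -0.6, 2.8]
gripper_width: 0.0345
```

```bash
python3 -c "
from h import *
delta([.5685,.145,.214],2.1)
"
```

```text
pos [0.5676 0.1455 0.2146] F [-5.4 -0.6  2.8] w 0.0345 t 10.55
shift [0.0008 0.0006 0.0006] turn [ 0.001   0.0017 -0.0014]
```

Width 34.5 mm means the button is in. I'll pull straight out along tool +y.

{"name": "move_arm", "arguments": {"commands": [[[0,0.005,0,0,0,0,0.03],[0,0.015,0,0,0,0,0.03],[0,0.03,0,0,0,0,0.03],[0,0.045,0,0,0,0,0.03],[0,0.06,0,0,0,0,0.03]]]}}

```text
t: 10.97
position: [0.5699, 0.0874, 0.2146]
ee_rot: [[0.999, 0.037, -0.001], [0.037, -0.999, 0.003], [-0.001, -0.003, -1.0]]
contact_force: [-3.4, 6.2, 2.3]
gripper_width: 0.0347
```

```bash
python3 -c "
from h import *
delta([.5676+.142*.037,.1455-.142,.2146],2.1)
"
```

```text
pos [0.5699 0.0874 0.2146] F [-3.4  6.2  2.3] w 0.0347 t 10.97
shift [-0.0002  0.084  -0.0003] turn [-0.0034  0.0007  0.0001]
```

Running out smoothly (F_y is about the spring force). I'll continue to the second stop.

{"name": "move_arm", "arguments": {"commands": [[[0,0.018,0,0,0,0,0.03],[0,0.036,0,0,0,0,0.03],[0,0.054,0,0,0,0,0.03],[0,0.068,0,0,0,0,0.03],[0,0.076,0,0,0,0,0.03]]]}}

```text
t: 11.38
position: [0.573, 0.0106, 0.2146]
ee_rot: [[0.999, 0.035, -0.0], [0.035, -0.999, 0.003], [-0.0, -0.003, -1.0]]
contact_force: [-3.2, 6.9, 3.1]
gripper_width: 0.0349
```

```bash
python3 -c "
from h import *
delta([.5676+.14*.037,.1455-.14,.2146],2.1)
"
```

```text
pos [0.573  0.0106 0.2146] F [-3.2  6.9  3.1] w 0.0349 t 11.38
shift [-0.0004  0.0051 -0.    ] turn [-0.0032  0.0001 -0.0013]
```

{"name": "move_arm", "arguments": {"commands": [[[0,0.002,0,0,0,0,0.03],[0,0.004,0,0,0,0,0.03],[0,0.005,0,0,0,0,0.03],[0,0.006,0,0,0,0,0.03],[0,0.006,0,0,0,0,0.03]]]}}

```text
t: 11.8
position: [0.5732, 0.0056, 0.2146]
ee_rot: [[0.999, 0.036, -0.0], [0.036, -0.999, 0.003], [-0.0, -0.003, -1.0]]
contact_force: [-3.5, 5.5, 2.8]
gripper_width: 0.0347
```

{"name": "move_arm", "arguments": {"commands": [[[0,0.001,0,0,0,0,0.03],[0,0.002,0,0,0,0,0.03],[0,0.002,0,0,0,0,0.03],[0,0.002,0,0,0,0,0.03],[0,0.002,0,0,0,0,0.03]]]}}

```text
t: 12.22
position: [0.5732, 0.0056, 0.2146]
ee_rot: [[0.999, 0.037, -0.0], [0.037, -0.999, 0.006], [-0.0, -0.006, -1.0]]
contact_force: [-3.1, 10.8, 1.4]
gripper_width: 0.0346
```

At the stop: 140 mm travelled, position unchanged, force up to 10.8 N. One last look before handing in.

```bash
python3 -c "
from h import *
from workcell import *
im,P=wrist('pics/w9.png')
s=read_camera('scene')['image'];t=read_camera('top')['image']
f=lambda a,b,c,d,g:cv2.resize(a[b:d,c:g],(400,300),interpolation=3)
cv2.imwrite('pics/j9.png',np.vstack([np.hstack([f(im,100,120,400,520),f(s,90,270,210,430)]),np.hstack([f(t,170,190,260,310),f(s,170,130,290,290)])]))
delta([.5732,.0056,.2146],2.1)
"
```

```text
pos [0.5732 0.0056 0.2146] F [-2.1 10.4  3.2] w 0.0348 t 12.37
shift [-0. -0. -0.] turn [-0.0063  0.0001  0.0006]
```

View pics/j9.png

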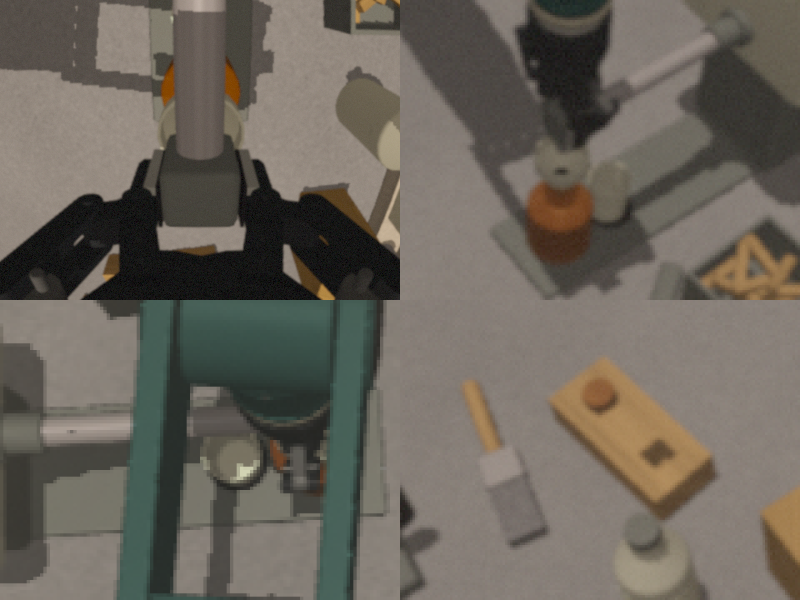

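The spout is fully out and the handle is gripped above the funnel. The funnel sits upright in the jar, and the cup, stopper and drainer are where they were.

```bash
python3 -c "
from workcell import *
print(finish_job())"
```

```text
the job is handed in; nothing more can be done
None
```

The job is done and handed in at about 12.4 s. The funnel is home in the jar, and the arm is holding the spout at the second stop with the button in.

- **Funnel:** I lifted it from the drainer, lowered it into the jar's neck with no contact load and let go. Its rim then measured about 0.161 m high, as expected, and level to about 1°.
- **Spout:** It came out 140 mm from home. A further 2 mm of pull did not move it and raised the force from about 6 N to 10–11 N, so it was against the stop.
- **Button:** The opening stayed at 34.5–34.9 mm throughout the pull, against a nominal 36 mm with the button in. The jaws also read about 2 mm low on the funnel rim, so I take the button as fully in.
- **Other things:** In the last pictures the funnel was upright in the jar below the handle. The cup, stopper, drainer, brush and softener looked unmoved. I did not re-measure the jar's position after the pull.
- **Disagreement:** When I gripped the funnel, the measured tool height was about 7 mm above target, with 6–8 N upward. I did not find the cause. I allowed for it by measuring the funnel in the jaws before placing it.

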